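Set and lock the paste dispenser's air regulator

TASK

The air regulator for the solder-paste dispenser has been left backed off and unlocked. Turn its knob clockwise until the pointer stands at the set mark, then, pulling only lightly, feel for the lock notch nearest the mark and draw the knob straight out until it clicks home, so that it stays out and locked there when you let go. Do not force the knob against the lock teeth, and leave the mark ring and the other things on the mat where they are.

Things in the scene. Friction and masses are not known exactly. Their poses are not given: they have to be found in the camera images.
- regulator: Bench air regulator, bolted down: base plate 112 x 150 x 10 mm, grey body 70 mm square, round gauge (44 mm) on its front, brass elbows at its sides, black bonnet 72 mm in diameter, its top 113 mm above the origin, and the black knob on that. Origin: centre of the underside, on the knob's vertical axis; z up, the gauge on the -x side.
- knob_turn (a joint): Turning of the knob in rad, growing clockwise seen from above; 0 when the pointer stands over the gauge (regulator's -x), range -0.3 to 4.0. About 0.1 N m of friction; it stays where it is left. When it equals joint mark the pointer is at the mark.
- knob_pull (a joint): How far the knob is drawn up along its axis, m: 0 pushed in, free to turn (the start); about 0.009 clicked out and locked. A click detent resists with about 5 N at first, 1 N at 4.5 mm; let go below 5 mm the knob snaps back in, above 6.5 mm it goes home outward. From 2.5 mm on it is also blocked unless the lock tooth is at a notch (see lock_sleeve). Sprung end stop at 8.8 mm.
- mark (a joint): Where the set mark's tab stands, in rad on the scale of knob_turn (clockwise from above, 0 over the gauge). It is clamped and must not be moved.
- knob_grip (a point): Point on the knob's axis at the middle height to grip, 10 mm below the knob's top face. The knob: fluted black cylinder 43 mm in diameter and 31 mm high, standing on a skirt 55 mm in diameter, whose top is 21 mm below this point (the skirt's top is 8 mm above the bonnet). Grip it from above, on any two opposite sides.
- pointer (a point): Tip of the pointer, a pale line 4 mm wide that runs from the middle of the knob's top face out to one side and down its flank and skirt: 30 mm from the knob's axis, turning and rising with the knob, 25 mm below knob_grip.
- mark_tip (a point): Inner tip of the set mark, the one aluminium tab (7.5 mm wide, 6 mm high, reaching from 29 to 46 mm from the knob's axis, lower than the skirt's top) on the dark graduated ring round the bonnet's top. The point lies 30 mm from the knob's axis.
- lock_sleeve: Sprung sleeve in the bonnet, unseen, moving with the knob. Its one tooth meets 20 hidden teeth: a notch every 18 degrees, 2.5 degrees wider than the tooth, the nearest up to 9 degrees off the mark, side unknown. Off a notch the pull stiffens 10 N per mm beyond 2.5 mm; turned a little under light pull it slips in and the pull falls away. Over 18 N on it, also by wrenching, breaks it.
- solder_reel: Bystander: reel of solder wire, 58 mm diameter, 50 mm high, upright; origin at the centre of its underside.
- circuit_board: Bystander: green circuit board, 85 x 55 x 13 mm, lying flat; origin at the centre of its underside.
- small_board: Bystander: small green circuit board, 52 x 42 x 13 mm, lying flat; origin at the centre of its underside.
- tweezers: Bystander: steel tweezers, 124 mm long along x, 8 mm high; origin under the middle.
- cutters: Bystander: side cutters with blue handles, 125 mm long, 12 mm high; origin under the pivot, jaws to +x.
- tip_cleaner: Bystander: round brass-wool tip cleaner, 72 mm diameter, 46 mm high; origin at the centre of its underside.
- flux_bottle: Bystander: flux bottle with a needle, 54 mm diameter, 104 mm high; origin at the centre of its underside.
There are look-alikes about, which are no part of the job. What is shaped like the regulator but brown, red or turquoise is not meant.

How it is judged:
By the outcome, as a careful person would: the job done as asked, in the order asked, and still so for the second after the job is handed in, with the robot touching nothing.
It also fails if it takes over 67 s, if anything falls off the work surface, if the arm or the gripper's body presses on something with over 40 N, if the wrist force passes 120 N, or if a joint passes its speed limit or range.

ROBOT

A 6-joint arm with a two-finger parallel gripper is mounted at the origin on the work surface. World frame = base frame: x ahead of the robot, y to its left, z up, the work surface at z = 0. Lengths are in m, angles in rad, forces in N, time in s.
With the tool pointing down it reaches from about 0.35 to 0.975 m from the base axis. Payload 4.9 kg.
Tool frame: the origin (TCP) lies at the very end of the fingers, on their centre line; the grasp point (between the pads) lies 19 mm behind it; x points along the fingers, y is the direction in which the jaws open and shut, and the axes are right-handed (so a half turn about x gives the same grasp; the last joint's range is limited). The gripper opens to 85 mm and grips with 20 to 120 N. Pads are 22 mm wide; open, the fingers measure 114 mm over their backs; the gripper's body (76 mm by 85 mm) begins 54 mm behind the grasp point. The pads swing forward as they close: fully open they stand 13 mm farther back than shut.
Start: joints at [-1.322, 0.053, 1.613, -0, 1.476, -0.119], TCP at [0.225, -0.583, 0.231] pointing down, gripper open.
Joint ranges: [-3.01, 3.01], [-1.01, 2.22], [0.06, 2.58], [-1.02, 4.17], [0.09, 2.62], [-3.14, 3.14]. Speed limits (rad/s): [2.57, 2.57, 3.14, 3.14, 3.14, 3.14].

INTERFACE

Orientations are given as a unit quaternion [w, x, y, z].
In Python, from plant import manip gives the robot as it stands.
- The arm moves only by the tool play_rows, never from a script. Its argument "plan" is a list of rows, each a list of 5 numbers: the shift along the tool's x, y, z in mm, then the turn about the tool's x in rad, then the closure, from -1 (fully open) to 1 (shut). A call has 1 to 8 rows; each row is the pose to reach, as a shift and turn from the pose commanded when the call began, along the tool's axes at that moment; what a row does not reach only later rows make up. A row lasts 1/8 s, in which the tool goes at most 62.5 mm and 10.7 degrees, less where a joint would pass 70% of its speed; a pose out of reach is approached as far as the arm can. A call with a gripper value outside its range is refused whole. The fingers move at their own pace and stop on an object; the grip force is fixed at half the most. Time passes only in rows, so rows that repeat a pose let the fingers close. It gives the time, the measured TCP pose, the force and the opening at its end, in the units of the state.
- manip.state(): the state, without advancing time (a new reading comes with each control period).
- manip.grab_frame(name): name is "scene" or "top" or "wrist"; returns a dict with "img" (400x640x3 uint8, red, green, blue), "range_z" (400x640 float32, m along the optical axis (not along the pixel's ray), 0 where there is no reading), "fx", "fy", "cx", "cy" (pixels), "origin" and "rotation" of the camera in the world. Camera axes: x right, y up, looking along -z (the intrinsics and any distortion apply to the point x, -y, -z); pixel columns grow to the right and rows downward; lengths in m; the calibration is good to about 2 mm. A picture is of the moment at which its call begins.
- manip.job_done(): hands the job in, once; it reports no verdict.
The state is a dict: "time": time; "joint_pos": joint angles; "joint_vel": joint speeds; "joint_efforts": joint torques, N m; "tool_pos": TCP position; "tool_rot": TCP orientation; "contact_force": force on the tool from outside, world axes, zero at the start; "ft_torque": the same for the moment, N m; "gripper_width": opening from 0.0 (shut) to 1.0 (fully open).
Only numpy, scipy, OpenCV 4.12 (cv2) and the standard library are available. Lean on these libraries where they do the work, as an engineer would, in place of code of your own. Each camera call takes 0.05 s, during which the arm holds its last target. There are 200 camera calls.

## Working session

There is one attempt and no reset: what is moved stays moved. The work goes in short steps, Python scripts to look and compute and a tool call to move; the robot and the scene stay as the last step left them, time stands still between calls to the robot, and variables do not carry over. Pictures are saved under pics/ and viewed, about 8 in all and at most 12, crops included, and the job is handed in when it is done.

Besides the shell and the picture viewer there is one more tool, called after "Call:" by a JSON object that holds its "api" and its "payload", one argument or row to a line. play_rows: Moves the arm, as the interface text tells. Its arguments: {"type":"object","properties":{"plan":{"type":"array"}},"required":["plan"]}

```bash
mkdir -p pics; ls
python3 - <<'E'
from plant import manip
import cv2,pickle
s=manip.state();print({k:s[k] for k in('time','tool_pos','tool_rot','contact_force','gripper_width')})
for n in('top','scene'):
    f=manip.grab_frame(n);pickle.dump(f,open(n+'.pkl','wb'))
    cv2.imwrite(f'pics/{n}0.png',f['img'][:,:,::-1]);print(n,f['origin'],f['rotation'],f['fx'],f['cx'],f['cy'],f.keys())
E
```

```text
pics
{'time': 0.0, 'tool_pos': array([ 0.22458472, -0.58262201,  0.23008773]), 'tool_rot': array([-0.12859708, -0.69513917, -0.13001538,  0.69522682]), 'contact_force': array([ 0.42377204,  0.20096647, -0.12592908]), 'gripper_width': 1.0017596023616462}
top [ 0.38500572 -0.01324829  0.9788874 ] [-0.70113466 -0.04542523  0.04954502  0.70985353] 376.99692860728925 323.72634081989696 202.97075453879674 dict_keys(['img', 'range_z', 'fx', 'fy', 'cx', 'cy', 'origin', 'rotation'])
scene [1.18916905 0.38491848 0.84771902] [0.4439912  0.20384198 0.34425474 0.80175366] 383.7839322796123 320.49731592970807 200.92406318371428 dict_keys(['img', 'range_z', 'fx', 'fy', 'cx', 'cy', 'origin', 'rotation'])
```

View pics/top0.png

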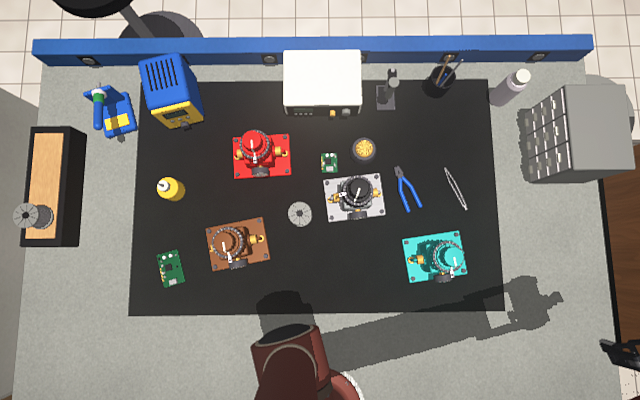

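View pics/scene0.png

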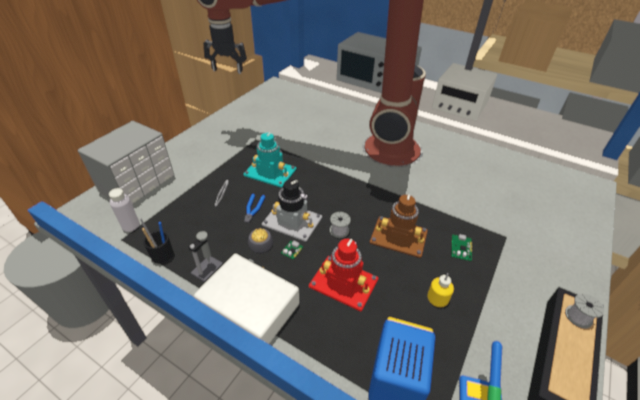

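Two views. The candidates in the top view are grey (354,197), red (259,150), brown (234,243) and turquoise (440,257). By the description I choose the grey one, and I'll check it in a close crop.

```bash
cat > h.py <<'E'
import numpy as np,cv2
from scipy.spatial.transform import Rotation as R
def rot(q): return R.from_quat(np.roll(q,-1)).as_matrix()
def cast(f,uv,z):
    uv=np.atleast_2d(uv).astype(float)
    d=np.c_[(uv[:,0]-f['cx'])/f['fx'],-(uv[:,1]-f['cy'])/f['fy'],-np.ones(len(uv))]@rot(f['rotation']).T
    o=np.array(f['origin']);return o+d*((z-o[2])/d[:,2])[:,None]
def proj(f,P):
    c=(np.atleast_2d(P)-f['origin'])@rot(f['rotation'])
    return np.c_[f['cx']-f['fx']*c[:,0]/c[:,2],f['cy']+f['fy']*c[:,1]/c[:,2]]
def cloud(f):
    v,u=np.mgrid[:400,:640];z=f['range_z']
    c=np.stack([(u-f['cx'])/f['fx']*z,-(v-f['cy'])/f['fy']*z,-z],-1)
    return c@rot(f['rotation']).T+np.array(f['origin'])
E
python3 - <<'E'
import pickle,cv2,numpy as np
from h import *
f=pickle.load(open('top.pkl','rb'))
cv2.imwrite('pics/c1.png',cv2.resize(f['img'][160:235,310:400,::-1],None,fx=8,fy=8,interpolation=cv2.INTER_CUBIC))
P=cloud(f)
w=P[160:235,315:395];m=(w[...,2]>.143)&(w[...,2]<.165)
print(m.sum(),np.median(w[m],0),w[m].min(0),w[m].max(0))
print(cast(f,[[357,187]],.152))
E
```

```text
305 [ 0.53110904 -0.09718041  0.15388269] [ 0.50995702 -0.11777204  0.14334501] [ 0.55255539 -0.07576839  0.15790575]
[[ 0.53178947 -0.09334482  0.152     ]]
```

View pics/c1.png

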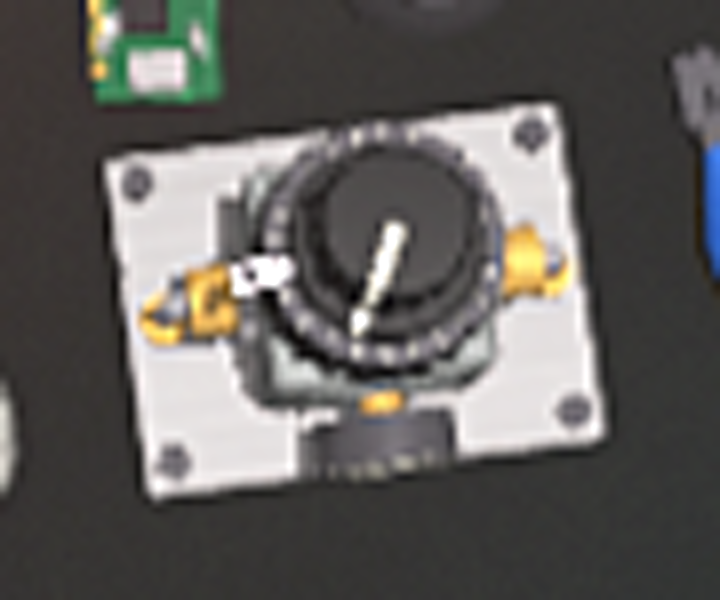

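The crop shows the grey regulator with the black knob. The pointer runs down-left to (355,201), the white mark tab is at left (343–346,194), and the gauge is at the bottom. Next I compute the hover.

Run:
```python
from plant import manip
from h import *
import pickle
f=pickle.load(open('top.pkl','rb'));s=manip.state();M=rot(s['tool_rot']);print(M.round(3))
c=np.array([.531,-.097])
for n,uv,z in(('ptr',[354.6,201.2],.117),('mark',[346.5,194],.116),('gauge',[357.5,216],.06)):
    p=cast(f,[uv],z)[0];d=p[:2]-c;print(n,p,np.hypot(*d),np.degrees(np.arctan2(d[1],d[0])))
print('shift mm',M.T@(np.array([.50,-.097,.25])-s['tool_pos'])*1000)
```

```text
[[-0.     0.36  -0.933]
 [ 0.002 -0.933 -0.36 ]
 [-1.    -0.002 -0.   ]]
ptr [ 0.50479158 -0.09037384  0.117     ] 0.027033081630868188 165.81149237224506
mark [ 0.52200371 -0.07208081  0.116     ] 0.02649337923877907 109.85053449192368
gauge [ 0.47603352 -0.10171329  0.06      ] 0.05516819132981531 -175.09896067552714
shift mm [ -19.04992532 -354.19847039 -431.60309537]
```

Call:
{"api": "play_rows", "payload": {
  "plan": [
    [-30,-354,-432,0,-1],
    [-30,-354,-432,0,-1],
    [-30,-354,-432,0,-1],
    [-30,-354,-432,0,-1],
    [-30,-354,-432,0,-1],
    [-30,-354,-432,0,-1],
    [-30,-354,-432,0,-1],
    [-30,-354,-432,0,-1]
  ]
}}

```text
time: 1.1
tool_pos: [0.4717, -0.147, 0.2579]
tool_rot: [0.129, 0.695, 0.129, -0.695]
contact_force: [0.4, -0.7, -0.3]
gripper_width: 1.005
```

Call:
{"api": "play_rows", "payload": {
  "plan": [
    [0,0,0,0,-1],
    [0,0,0,0,-1]
  ]
}}

```text
time: 1.35
tool_pos: [0.471, -0.1491, 0.2576]
tool_rot: [-0.13, -0.695, -0.13, 0.696]
contact_force: [-0.1, -0.5, -0.2]
gripper_width: 0.995
```

Run:
```python
from plant import manip
from h import *
import pickle
s=manip.state();print(s['time'],s['tool_pos'],s['joint_pos'],rot(s['tool_rot']).round(3))
f=manip.grab_frame('wrist');pickle.dump(f,open('w1.pkl','wb'));cv2.imwrite('pics/w1.png',f['img'][:,:,::-1])
print(f['origin'],rot(f['rotation']).round(2),f['fx'],proj(f,[[.531,-.097,.152],s['tool_pos']]))
```

```text
1.35 [ 0.47098446 -0.14907214  0.25762541] [-4.56974337e-01 -2.82191241e-01  1.87715376e+00 -5.77236054e-04
  1.54749013e+00  7.45383129e-01] [[-0.001  0.36  -0.933]
 [-0.    -0.933 -0.36 ]
 [-1.    -0.     0.001]]
[ 0.54161923 -0.12342486  0.40001738] [[ 0.36  0.89  0.28]
 [-0.93  0.34  0.11]
 [-0.   -0.3   0.95]] 313.81488417115804 [[281.85220731  99.13330682]
 [316.45226767 254.61183248]]
```

View pics/w1.png

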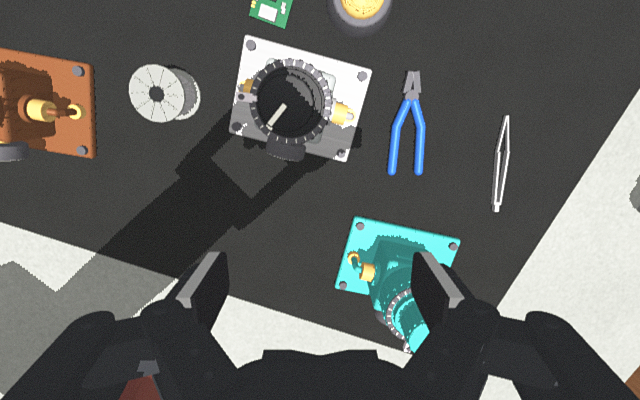

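The wrist view shows the knob at (285,100), with the pointer toward (270,122). The reel is at (155,92). I'll move closer for a good measurement.

Call:
{"api": "play_rows", "payload": {
  "plan": [
    [68,-27,-58,0,-1],
    [68,-27,-58,0,-1],
    [68,-27,-58,0,-1],
    [68,-27,-58,0,-1]
  ]
}}

```text
time: 1.9
tool_pos: [0.5156, -0.1046, 0.1911]
tool_rot: [0.129, 0.696, 0.128, -0.695]
contact_force: [0.3, -0.0, 0.3]
gripper_width: 1.004
```

Run:
```python
from plant import manip
from h import *
import pickle
s=manip.state();print(s['time'],s['tool_pos'],s['joint_pos'])
f=manip.grab_frame('wrist');pickle.dump(f,open('w2.pkl','wb'))
u,v=proj(f,[[.531,-.097,.13]])[0].astype(int);print(u,v)
a,b=max(u-100,0),max(v-75,0)
cv2.imwrite('pics/w2.png',cv2.resize(f['img'][b:b+150,a:a+200,::-1],None,fx=4,fy=4,interpolation=cv2.INTER_CUBIC));print(a,b)
P=cloud(f);m=(P[...,2]>.147)&(P[...,2]<.160)&(np.hypot(P[...,0]-.531,P[...,1]+.097)<.035)
q=P[m];print(m.sum(),q.min(0),q.max(0),np.median(q,0))
c=max(cv2.findContours(m.astype(np.uint8),0,1)[0],key=cv2.contourArea);e=cv2.fitEllipse(c);print(e,cast(f,[e[0]],np.median(q[:,2])))
```

```text
1.9 [ 0.51560065 -0.10460189  0.19108271] [-3.41398857e-01 -1.58561300e-01  1.88394830e+00 -5.03653997e-04
  1.41512682e+00  8.63672408e-01]
314 188
214 113
3882 [ 0.50679124 -0.12289919  0.14714904] [ 0.5513482  -0.07888492  0.15725766] [ 0.53078708 -0.10007977  0.15476063]
((318.9385986328125, 202.3127899169922), (68.63233947753906, 70.51520538330078), 87.3155517578125) [[ 0.53075899 -0.10012443  0.15476063]]
```

View pics/w2.png

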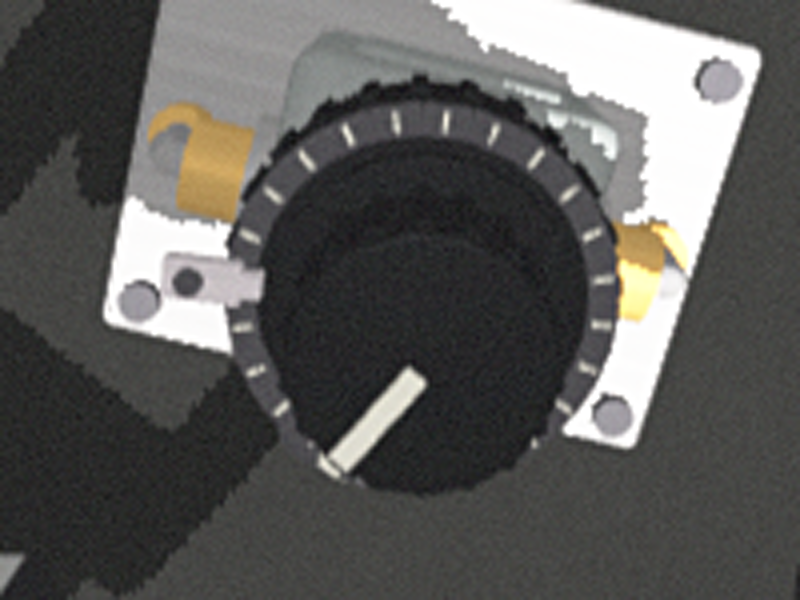

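The close view shows the pointer from crop (415,375) to (335,468). The tab runs along crop y≈280 from x 168 to 263, and the ring is centred near (424,292).

Run:
```python
from h import *
import pickle
from plant import manip
f=pickle.load(open('w2.pkl','rb'))
g=f['img'][113:263,214:414].astype(int)
full=lambda p:np.array(p)/4+[214,113]
def ang(p,c):
    d=np.array(p)[:2]-c;return np.degrees(np.arctan2(d[1],d[0])).round(2),(np.hypot(*d)*1000).round(1)
for dz in(0,.0023):
    c=cast(f,[[318.94,202.31]],.152+dz)[0,:2]
    t=cast(f,full([[168,278],[263,283],[187,282]]),.118+dz)
    ring=cast(f,full([[424,292]]),.114+dz)[0,:2]
    p=cast(f,full([[418,375],[335,468]]),.152+dz)
    print(c,ring,'tab',[ang(q,c) for q in t],'tabdir',ang(t[0]-t[1],[0,0]),'ptr',[ang(q,c) for q in p],ang(p[1]-p[0],[0,0]))
# pointer mask centre line
P=f['img'].astype(int);m=(P.min(2)>130)
v,u=np.nonzero(m[195:235,290:325]);uv=np.c_[u+290,v+195.]
w=cast(f,uv,.1535)[:,:2];l=cv2.fitLine(w.astype(np.float32),2,0,1e-4,1e-4).ravel();print('ptr line',len(uv),l[2:],ang(-l[:2],[0,0]), ang(w.mean(0),cast(f,[[318.94,202.31]],.1535)[0,:2]))
s=manip.state();M=rot(s['tool_rot']);print('jaw dir',ang(M[:2,1],[0,0]))
for z in(.127,):print(M.T@(np.array([.5308,-.1000,z])-s['tool_pos'])*1000)
```

```text
[ 0.52990753 -0.10044978] [ 0.53006528 -0.10118755] tab [(np.float64(106.43), np.float64(44.8)), (np.float64(105.57), np.float64(28.0)), (np.float64(107.08), np.float64(41.4))] tabdir (np.float64(107.86), np.float64(16.8)) ptr [(np.float64(-164.41), np.float64(2.9)), (np.float64(164.96), np.float64(22.6))] (np.float64(160.8), np.float64(20.2))
[ 0.53061854 -0.10017885] [ 0.53065158 -0.10095578] tab [(np.float64(106.59), np.float64(44.3)), (np.float64(105.82), np.float64(27.7)), (np.float64(107.24), np.float64(41.0))] tabdir (np.float64(107.86), np.float64(16.7)) ptr [(np.float64(-164.41), np.float64(2.8)), (np.float64(164.96), np.float64(22.3))] (np.float64(160.8), np.float64(19.9))
ptr line 208 [ 0.51806194 -0.09715126] (np.float64(159.42), np.float64(1000.0)) (np.float64(165.77), np.float64(12.7))
jaw dir (np.float64(-69.04), np.float64(1000.0))
[ 64.64836162   0.92304245 -15.48215535]
```

Call:
{"api": "play_rows", "payload": {
  "plan": [
    [0,1.8,-14.8,0,-1],
    [35,1.8,-14.8,0,-1],
    [66,1.8,-14.8,0,-1],
    [66,1.8,-14.8,0,-1],
    [66,1.8,-14.8,0,-1]
  ]
}}

```text
time: 2.58
tool_pos: [0.5314, -0.0998, 0.1259]
tool_rot: [0.13, 0.696, 0.129, -0.694]
contact_force: [0.1, -0.5, 0.2]
gripper_width: 1.001
```

Call:
{"api": "play_rows", "payload": {
  "plan": [
    [0,0,0,0,0],
    [0,0,0,0,1],
    [0,0,0,0,1],
    [0,0,0,0,1],
    [0,0,0,0,1],
    [0,0,0,0,1],
    [0,0,0,0,1],
    [0,0,0,0,1]
  ]
}}

```text
time: 3.58
tool_pos: [0.5306, -0.0988, 0.1257]
tool_rot: [0.129, 0.696, 0.13, -0.695]
contact_force: [-2.5, 2.9, 5.1]
gripper_width: 0.485
```

Run:
```python
from plant import manip
from h import *
s=manip.state();M=rot(s['tool_rot']);print(s['time'],s['tool_pos'],s['contact_force'],M.T@s['contact_force'],s['ft_torque'],s['gripper_width'])
```

```text
3.575 [ 0.53057434 -0.09884285  0.12567001] [-2.53119681  2.9484196   5.11219072] [-5.11148168 -3.66463544  1.29531139] [ 0.53532162  0.38981981 -0.03560471] 0.48515573140908325
```

Call:
{"api": "play_rows", "payload": {
  "plan": [
    [0,-1.2,0,0,1],
    [0,-1.2,0,0.16,1],
    [0,-1.2,0,0.34,1],
    [0,-1.2,0,0.5,1],
    [0,-1.2,0,0.66,1],
    [0,-1.2,0,0.82,1],
    [0,-1.2,0,0.95,1],
    [0,-1.2,0,0.95,1]
  ]
}}

```text
time: 4.58
tool_pos: [0.5302, -0.1, 0.1257]
tool_rot: [-0.202, 0.678, -0.205, -0.676]
contact_force: [-1.2, -3.6, 5.4]
gripper_width: 0.485
```

Call:
{"api": "play_rows", "payload": {
  "plan": [
    [0,0,0,0,1],
    [0,0,0,0,1]
  ]
}}

```text
time: 4.82
tool_pos: [0.5302, -0.1, 0.1257]
tool_rot: [-0.202, 0.678, -0.204, -0.677]
contact_force: [-1.5, -4.5, 5.7]
gripper_width: 0.484
```

Run:
```python
from plant import manip
from h import *
import pickle
s=manip.state();M=rot(s['tool_rot']);print(s['time'],s['tool_pos'],s['joint_pos'],s['contact_force'],M.T@s['contact_force'],s['ft_torque'],s['gripper_width'],np.degrees(np.arctan2(M[1,1],M[0,1])))
f=manip.grab_frame('wrist');pickle.dump(f,open('w3.pkl','wb'))
t=manip.grab_frame('top');pickle.dump(t,open('t3.pkl','wb'))
u,v=proj(f,[[.531,-.100,.13]])[0].astype(int);a,b=max(u-80,0),max(v-60,0);print(a,b)
A=cv2.resize(f['img'][b:b+120,a:a+160,::-1],(800,600),interpolation=cv2.INTER_CUBIC)
cv2.imwrite('pics/w3.png',A)
```

```text
4.825 [ 0.53022729 -0.09998028  0.12566455] [-0.32242454 -0.06285857  1.90985926 -0.00378355  1.29214278  1.83175989] [-1.54687719 -4.51067143  5.66628719] [-5.64898005  4.63427548 -1.2076057 ] [-0.93215571  0.56799045 -0.10138351] 0.4839734283253713 -123.36657601613283
235 200
```

View pics/w3.png

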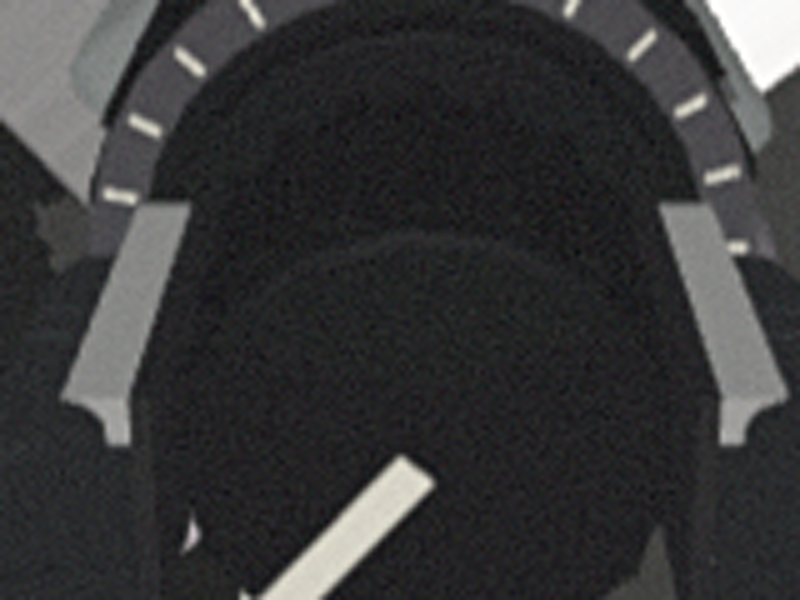

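Run:
```python
from h import *
import pickle
from scipy.optimize import least_squares
f2=pickle.load(open('w2.pkl','rb'));f3=pickle.load(open('w3.pkl','rb'))
deg=lambda d:np.degrees(np.arctan2(d[1],d[0]))
# ticks: full-res blobs in w2 within ring
full=lambda p:np.array(p,float)/4+[214,113]
I=f2['img'].astype(int);g=I.min(2)
pk=[[250,236],[272,194],[307,161],[348,134],[397,122],[446,121],[494,132],[537,158],[569,194],[592,233],[603,279],[600,324],[587,370],[563,407],[243,327],[257,371],[281,407]]
c=[]
for p in full(pk):
    x,y=np.round(p).astype(int);w=g[y-3:y+4,x-3:x+4].astype(float);w=np.clip(w-w.min()-35,0,None)
    v,u=np.mgrid[y-3:y+4,x-3:x+4];c.append([(u*w).sum()/w.sum(),(v*w).sum()/w.sum()])
for z in(.113,.116):
    T=cast(f2,c,z)[:,:2]
    r=least_squares(lambda q:np.hypot(T[:,0]-q[0],T[:,1]-q[1])-q[2],[.53,-.1,.034],loss='soft_l1',f_scale=5e-4)
    a=sorted(np.degrees(np.arctan2(T[:,1]-r.x[1],T[:,0]-r.x[0])).round(1));print(z,r.x,r.cost,a)
    ce=r.x[:2]
    # tab mask: bright pixels between radii 31..45 near angle 106
    P=f2['img'].astype(int);v,u=np.nonzero((P.min(2)>95))
    W=cast(f2,np.c_[u,v],z+.004)[:,:2];d=W-ce;R_=np.hypot(d[:,0],d[:,1]);A=np.degrees(np.arctan2(d[:,1],d[:,0]))
    for lo,hi in((.028,.031),(.031,.035),(.035,.045)):
        k=(R_>lo)&(R_<hi)&(abs(A-106)<9);print(lo,k.sum(),A[k].mean().round(2),np.median(A[k]).round(2),A[k].min(),A[k].max())
for n,f,box in(('w2',f2,(195,235,290,325)),('w3',f3,(288,335,275,325))):
    b=box;m=f['img'].astype(int).min(2)[b[0]:b[1],b[2]:b[3]]>130
    L=cv2.connectedComponentsWithStats(m.astype(np.uint8));j=1+np.argmax(L[2][1:,4]);v,u=np.nonzero(L[1]==j)
    w=cast(f,np.c_[u+b[2],v+b[0]],.1535)[:,:2];l=cv2.fitLine(w.astype(np.float32),2,0,1e-4,1e-4).ravel()
    rc=cv2.minAreaRect((w*1e4).astype(np.float32));bp=cv2.boxPoints(rc)/1e4
    print(n,len(u),deg(l[:2]),deg(-l[:2]),l[2:],rc[1],[deg(bp[i]-bp[i-1]).round(1) for i in range(4)],'radial',deg(l[2:]-ce), u.min()+b[2],u.max()+b[2],v.min()+b[0],v.max()+b[0])
```

```text
0.113 [ 0.52750914 -0.10159314  0.03353862] 1.2165009576084237e-06 [np.float64(-106.3), np.float64(-92.1), np.float64(-75.8), np.float64(-60.5), np.float64(-45.4), np.float64(-30.9), np.float64(-15.5), np.float64(-0.6), np.float64(14.1), np.float64(29.0), np.float64(43.8), np.float64(58.6), np.float64(73.4), np.float64(88.3), np.float64(118.1), np.float64(133.0), np.float64(148.1)]
0.028 22 102.01 101.77 97.17058568752147 107.44607040694693
0.031 57 103.89 103.6 97.09994315283436 114.41220335901804
0.035 205 106.36 107.2 97.04104350552156 114.95890365189368
0.116 [ 0.52830288 -0.10128924  0.03308453] 1.1915716774600308e-06 [np.float64(-106.3), np.float64(-92.1), np.float64(-75.8), np.float64(-60.5), np.float64(-45.4), np.float64(-30.9), np.float64(-15.5), np.float64(-0.6), np.float64(14.1), np.float64(29.0), np.float64(43.8), np.float64(58.6), np.float64(73.4), np.float64(88.3), np.float64(118.0), np.float64(133.0), np.float64(148.1)]
0.028 29 102.84 102.84 97.13533922060057 114.37703985293074
0.031 62 103.98 103.81 97.01161964061396 114.30041202352322
0.035 210 106.31 107.14 97.10879536914717 114.92983563786768
w2 208 -20.578064 159.42192 [ 0.51806194 -0.09715126] (42.36729431152344, 213.06814575195312) [np.float32(-111.2), np.float32(-21.2), np.float32(68.8), np.float32(158.8)] radial 157.99821499002016 294 319 205 231
w3 374 -75.266754 104.73323 [ 0.5252336  -0.08940717] (49.381195068359375, 206.5110626220703) [np.float32(-166.1), np.float32(-76.1), np.float32(13.9), np.float32(103.9)] radial 104.48343601727541 283 320 292 325
```

Run:
```python
from h import *
import pickle
f=pickle.load(open('w2.pkl','rb'))
g=f['img'].astype(int).mean(2).round().astype(int)
print('     ',list(range(252,284,1)))
for y in range(172,196):print(y,*['%3d'%q for q in g[y,252:284]])
P=cloud(f)
for u,v in((262,183),(268,183),(272,184),(276,184),(322,144),(341,150),(300,162),(319,235)):print(u,v,P[v,u].round(4))
```

```text
[252, 253, 254, 255, 256, 257, 258, 259, 260, 261, 262, 263, 264, 265, 266, 267, 268, 269, 270, 271, 272, 273, 274, 275, 276, 277, 278, 279, 280, 281, 282, 283]
172 251 251 252 251 251 251 252 252 252 252 252 252 252 252 252 252 254 255 229  65  55  78 110 164 196 181 159  90  75  41  36  44
173 251 251 251 251 251 252 252 251 252 252 252 252 252 252 252 252 255 255 144  42  71  80  78  87 117 137 160  88  58  38  35  39
174 251 252 252 253 253 254 254 253 253 253 253 253 252 253 253 253 255 255 148  51  72  77  79  72  73  83  90  82  51  35  41  41
175 252 253 254 250 245 245 246 250 249 248 250 253 253 255 255 255 255 255 231  89  70  75  79  77  80  79  79  63  38  41  31  38
176 252 254 254 218 170 164 167 190 189 190 213 228 232 244 243 249 249 255 255 115  73  75  77  80  77  75  81  50  38  44  38  34
177 253 255 242 187 174 171 173 173 172 168 166 168 163 166 170 185 188 192 202 111 100 111  93  82  80  86  78  42  36  36  37  35
178 253 255 229 193 194 197 201 199 191 190 185 179 177 175 171 175 175 168 171 157 151 155 133  87  76  80  67  37  38  36  29  40
179 253 255 223
[... 1800 characters left out ...]
  82  82  59  46  39  41  36  41
193 255 254 252 251 251 250 251 250 250 250 250 249 249 249 250 250 252 255 205  84  77  98 111 115 117  82  69  35  30  45  36  36
194 254 253 252 251 251 251 251 251 251 251 250 251 250 250 249 250 251 255 240 103 126 168 162 174 159 101  77  35  37  35  42  37
195 255 255 254 254 253 252 252 251 251 251 251 251 251 251 251 251 251 255 255 129 150 191 167 163 137 102  76  39  37  33  37  28
262 183 [ 0.5202 -0.062   0.1236]
268 183 [ 0.521  -0.0658  0.1216]
272 184 [ 0.5212 -0.0686  0.1212]
276 184 [ 0.5224 -0.0712  0.1217]
322 144 [ 0.5595 -0.0913  0.119 ]
341 150 [ 0.5603 -0.105   0.1185]
300 162 [ 0.5433 -0.0815  0.1232]
319 235 [ 0.5109 -0.1078  0.1549]
```

Run:
```python
from h import *
import pickle
f=pickle.load(open('w2.pkl','rb'))
deg=lambda d:np.degrees(np.arctan2(d[...,1],d[...,0])).round(2)
for zr,zt in((.115,.119),(.118,.1213),(.118,.1225)):
    ce=np.array([.52750914,-.10159314])+(np.array([.52830288,-.10128924])-[.52750914,-.10159314])*(zr-.113)/.003
    t=cast(f,[[256,182.2],[270,183.6],[277.5,184.25]],zt)[:,:2]
    print(ce,deg(t-ce),np.hypot(*(t-ce).T),'dir',deg(t[0]-t[2]))
```

```text
[ 0.5280383  -0.10139054] [103.18 102.66 102.09] [0.04506768 0.03518956 0.0298964 ] dir 105.32
[ 0.52883204 -0.10108664] [103.41 102.96 102.44] [0.04456134 0.03478753 0.02954941] dir 105.32
[ 0.52883204 -0.10108664] [102.97 102.39 101.78] [0.04435684 0.03464141 0.02943625] dir 105.32
```

Mark ≈102.8°, pointer ≈104.3°. I turn about 1.5° more and start the light pull in small steps.

Call:
{"api": "play_rows", "payload": {
  "plan": [
    [0,0,0,0.025,1],
    [0,0,0,0.025,1],
    [0,0,0,0.025,1],
    [-0.5,0,0,0.025,1],
    [-0.5,0,0,0.025,1],
    [-1,0,0,0.025,1],
    [-1,0,0,0.025,1],
    [-1,0,0,0.025,1]
  ]
}}

```text
time: 5.92
tool_pos: [0.5301, -0.0999, 0.1257]
tool_rot: [-0.21, 0.676, -0.213, -0.674]
contact_force: [-0.9, -5.9, 2.6]
gripper_width: 0.484
```

Call:
{"api": "play_rows", "payload": {
  "plan": [
    [-0.5,0,0,0,1],
    [-0.5,0,0,0,1],
    [-1,0,0,0,1],
    [-1,0,0,0,1]
  ]
}}

```text
time: 6.42
tool_pos: [0.5301, -0.0999, 0.1257]
tool_rot: [-0.21, 0.676, -0.213, -0.674]
contact_force: [2.3, -7.2, -2.1]
gripper_width: 0.486
```

Call:
{"api": "play_rows", "payload": {
  "plan": [
    [0,1.2,-0.8,0,1],
    [-0.5,1.2,-0.8,0,1],
    [-1,1.2,-0.8,0,1],
    [-1,1.2,-0.8,0,1],
    [-1,1.2,-0.8,0,1]
  ]
}}

```text
time: 7.05
tool_pos: [0.53, -0.1, 0.1264]
tool_rot: [-0.211, 0.675, -0.212, -0.674]
contact_force: [4.0, -3.6, -5.3]
gripper_width: 0.488
```

Call:
{"api": "play_rows", "payload": {
  "plan": [
    [-0.5,0,0,0,1],
    [-1,0,0,0,1],
    [-1,0,0,0,1],
    [-1,0,0,0,1]
  ]
}}

```text
time: 7.55
tool_pos: [0.53, -0.0999, 0.1277]
tool_rot: [-0.211, 0.675, -0.212, -0.674]
contact_force: [3.8, -3.0, -3.5]
gripper_width: 0.482
```

Call:
{"api": "play_rows", "payload": {
  "plan": [
    [-0.5,0,0,0,1],
    [-1,0,0,0,1],
    [-1,0,0,0,1],
    [-1,0,0,0,1]
  ]
}}

```text
time: 8.05
tool_pos: [0.53, -0.0999, 0.1285]
tool_rot: [-0.211, 0.675, -0.212, -0.674]
contact_force: [4.3, -4.2, -3.8]
gripper_width: 0.485
```

Call:
{"api": "play_rows", "payload": {
  "plan": [
    [-0.5,0,0,0,1],
    [-0.5,0,0,0,1],
    [-0.5,0,0,0,1]
  ]
}}

```text
time: 8.43
tool_pos: [0.53, -0.0999, 0.1288]
tool_rot: [-0.211, 0.675, -0.212, -0.674]
contact_force: [5.9, -3.6, -4.4]
gripper_width: 0.489
```

Blocked at about 3 mm with light load, so no notch here. I'll feel clockwise in small steps.

Call:
{"api": "play_rows", "payload": {
  "plan": [
    [0,0,0,0.012,1],
    [0,0,0,0.025,1],
    [0,0,0,0.037,1],
    [0,0,0,0.05,1],
    [0,0,0,0.05,1]
  ]
}}

```text
time: 9.05
tool_pos: [0.5299, -0.1, 0.1287]
tool_rot: [-0.228, 0.67, -0.228, -0.669]
contact_force: [5.6, -3.2, -4.7]
gripper_width: 0.491
```

```bash
cat > st.py <<'E'
from plant import manip
from h import *
s=manip.state();M=rot(s['tool_rot']);print(s['time'],s['tool_pos'].round(5),s['contact_force'].round(2),s['ft_torque'].round(3),'yaw',np.degrees(np.arctan2(M[1,1],M[0,1])).round(2),'toolF',(M.T@s['contact_force']).round(1),s['gripper_width'].round(3))
E
python3 st.py
```

```text
Traceback (most recent call last):
  File "st.py", line 3, in <module>
    s=manip.state();M=rot(s['tool_rot']);print(s['time'],s['tool_pos'].round(5),s['contact_force'].round(2),s['ft_torque'].round(3),'yaw',np.degrees(np.arctan2(M[1,1],M[0,1])).round(2),'toolF',(M.T@s['contact_force']).round(1),s['gripper_width'].round(3))
                                                                                                                                                                                                                                   ^^^^^^^^^^^^^^^^^^^^^^^^
AttributeError: 'float' object has no attribute 'round'
```

```bash
sed -i "s/s\['gripper_width'\].round(3)/s['gripper_width']/" st.py; python3 st.py
```

```text
9.05 [ 0.5299  -0.09996  0.1287 ] [ 5.56 -3.22 -4.71] [-1.065 -0.602  0.083] yaw -127.64 toolF [ 4.7 -0.8 -6.4] 0.49081530525951655
```

Call:
{"api": "play_rows", "payload": {
  "plan": [
    [0,0,0,0.012,1],
    [0,0,0,0.025,1],
    [0,0,0,0.037,1],
    [0,0,0,0.05,1],
    [0,0,0,0.05,1]
  ]
}}

```text
time: 9.68
tool_pos: [0.5299, -0.1, 0.1287]
tool_rot: [-0.244, 0.664, -0.245, -0.663]
contact_force: [5.4, -3.5, -5.4]
gripper_width: 0.483
```

```bash
python3 st.py
```

```text
9.675 [ 0.52987 -0.10002  0.12871] [ 5.38 -3.55 -5.39] [-1.126 -0.526  0.126] yaw -130.51 toolF [ 5.4 -0.8 -6.4] 0.4827139885050632
```

Call:
{"api": "play_rows", "payload": {
  "plan": [
    [0,0,0,0.012,1],
    [0,0,0,0.025,1],
    [0,0,0,0.037,1],
    [0,0,0,0.05,1],
    [0,0,0,0.05,1]
  ]
}}

```text
time: 10.3
tool_pos: [0.5298, -0.1001, 0.1287]
tool_rot: [-0.261, 0.657, -0.262, -0.657]
contact_force: [4.7, -3.5, -5.1]
gripper_width: 0.488
```

```bash
python3 st.py
```

```text
10.3 [ 0.52984 -0.10007  0.12872] [ 4.66 -3.49 -5.08] [-1.119 -0.496  0.05 ] yaw -133.37 toolF [ 5.1 -0.7 -5.8] 0.4875022921001669
```

Call:
{"api": "play_rows", "payload": {
  "plan": [
    [0,0,0,-0.02,1],
    [0,0,0,-0.04,1],
    [0,0,0,-0.06,1],
    [0,0,0,-0.08,1],
    [0,0,0,-0.1,1],
    [0,0,0,-0.12,1],
    [0,0,0,-0.14,1],
    [0,0,0,-0.15,1]
  ]
}}

```text
time: 11.3
tool_pos: [0.53, -0.0999, 0.1287]
tool_rot: [-0.211, 0.675, -0.212, -0.674]
contact_force: [4.5, -2.6, -5.1]
gripper_width: 0.48
```

Call:
{"api": "play_rows", "payload": {
  "plan": [
    [0,0,0,-0.012,1],
    [0,0,0,-0.025,1],
    [0,0,0,-0.037,1],
    [0,0,0,-0.05,1],
    [0,0,0,-0.05,1]
  ]
}}

```text
time: 11.92
tool_pos: [0.5301, -0.0999, 0.1293]
tool_rot: [-0.194, 0.68, -0.195, -0.679]
contact_force: [3.6, -3.1, -2.6]
gripper_width: 0.487
```

```bash
python3 st.py
```

```text
11.925 [ 0.53008 -0.09991  0.12934] [ 3.64 -3.1  -2.64] [-0.946 -0.417 -0.076] yaw -121.93 toolF [ 2.7  0.7 -4.7] 0.4865774506934724
```

It slipped in: z rose 0.6 mm and the pull fell to 2.6 N, about 2–3° anticlockwise of the mark. Drawing out gently.

Call:
{"api": "play_rows", "payload": {
  "plan": [
    [-0.5,0,0,0,1],
    [-1,0,0,0,1],
    [-1.5,0,0,0,1],
    [-1.5,0,0,0,1]
  ]
}}

```text
time: 12.42
tool_pos: [0.5301, -0.0999, 0.1316]
tool_rot: [-0.194, 0.68, -0.195, -0.679]
contact_force: [3.1, -3.1, -0.1]
gripper_width: 0.49
```

```bash
python3 st.py
```

```text
12.425 [ 0.53011 -0.09995  0.13163] [ 3.14 -3.12 -0.1 ] [-1.038 -0.35  -0.005] yaw -121.93 toolF [ 0.1  1.  -4.3] 0.4896533882897034
```

Call:
{"api": "play_rows", "payload": {
  "plan": [
    [-1,0,0,0,1],
    [-2,0,0,0,1],
    [-2.5,0,0,0,1],
    [-2.5,0,0,0,1],
    [-2.5,0,0,0,1]
  ]
}}

```text
time: 13.05
tool_pos: [0.5301, -0.0999, 0.1342]
tool_rot: [-0.194, 0.68, -0.195, -0.679]
contact_force: [2.2, -4.5, 2.9]
gripper_width: 0.486
```

```bash
python3 st.py
```

```text
13.05 [ 0.53009 -0.09994  0.1342 ] [ 2.17 -4.45  2.9 ] [-1.095 -0.356 -0.044] yaw -121.93 toolF [-2.9  2.6 -4.2] 0.4857515122541591
```

Call:
{"api": "play_rows", "payload": {
  "plan": [
    [-0.7,0.6,-1,0,1],
    [-0.7,0.6,-1,0,1],
    [-0.7,0.6,-1,0,-1],
    [-0.7,0.6,-1,0,-1],
    [-0.7,0.6,-1,0,-1],
    [-0.7,0.6,-1,0,-1],
    [-0.7,0.6,-1,0,-1],
    [-0.7,0.6,-1,0,-1]
  ]
}}

```text
time: 14.05
tool_pos: [0.5302, -0.1007, 0.1343]
tool_rot: [0.195, -0.68, 0.194, 0.68]
contact_force: [0.3, -0.5, 0.0]
gripper_width: 1.0
```

```bash
python3 st.py
```

```text
14.05 [ 0.53024 -0.10071  0.13434] [ 0.35 -0.52  0.04] [-0.029 -0.002  0.01 ] yaw -121.93 toolF [-0.   0.3 -0.6] 1.0000163446194288
```

Call:
{"api": "play_rows", "payload": {
  "plan": [
    [-35,0,0,0,-1],
    [-70,0,0,0,-1],
    [-70,11,10,-0.18,-1],
    [-70,11,10,-0.36,-1],
    [-70,11,10,-0.54,-1],
    [-70,11,10,-0.72,-1],
    [-70,11,10,-0.92,-1],
    [-70,11,10,-0.92,-1]
  ]
}}

```text
time: 15.05
tool_pos: [0.5159, -0.1048, 0.2044]
tool_rot: [0.127, 0.696, 0.127, -0.696]
contact_force: [0.8, -0.2, 0.5]
gripper_width: 0.999
```

Call:
{"api": "play_rows", "payload": {
  "plan": [
    [0,0,0,0,-1],
    [0,0,0,0,-1]
  ]
}}

```text
time: 15.3
tool_pos: [0.5159, -0.1047, 0.2044]
tool_rot: [0.127, 0.696, 0.127, -0.696]
contact_force: [-0.3, -0.2, -0.1]
gripper_width: 1.002
```

```bash
python3 st.py
python3 - <<'E'
from plant import manip
from h import *
import pickle
f=manip.grab_frame('wrist');pickle.dump(f,open('w4.pkl','wb'))
u,v=proj(f,[[.531,-.100,.13]])[0].astype(int);a,b=max(u-100,0),max(v-75,0);print(a,b)
cv2.imwrite('pics/w4.png',cv2.resize(f['img'][b:b+150,a:a+200,::-1],None,fx=4,fy=4,interpolation=cv2.INTER_CUBIC))
P=cloud(f);d=np.hypot(P[...,0]-.531,P[...,1]+.1);m=(d<.015);print('top z',np.median(P[m][:,2]))
P=cloud(pickle.load(open('w2.pkl','rb')));d=np.hypot(P[...,0]-.531,P[...,1]+.1);print('was',np.median(P[d<.015][:,2]))
E
```

```text
15.3 [ 0.51594 -0.10475  0.20436] [-0.35 -0.2  -0.12] [-0.022 -0.039  0.013] yaw -69.29 toolF [0.1 0.1 0.4] 1.0017994319948236
218 110
top z 0.28473536561109436
was 0.2713949646150239
```

View pics/w4.png

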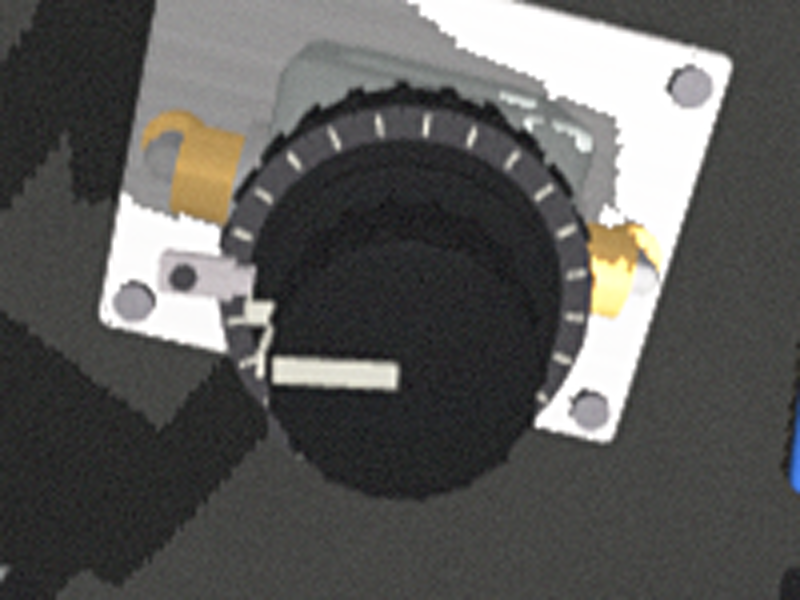

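Run:
```python
from h import *
import pickle
for n in('w2','w4'):
    f=pickle.load(open(n+'.pkl','rb'));P=cloud(f);m=(np.hypot(P[...,0]-.531,P[...,1]+.1)<.015)&(P[...,2]<.18)
    print(n,'top z',np.median(P[m][:,2]))
full=lambda p:np.array(p,float)/4+[218,110]
m=f['img'].astype(int).min(2)>130
L=cv2.connectedComponentsWithStats(m.astype(np.uint8))
j=L[1][int(110+372/4),int(218+340/4)];v,u=np.nonzero((L[1]==j));k=u>286+1;print(L[2][j])
w=cast(f,np.c_[u,v][k],.1625)[:,:2];l=cv2.fitLine(w.astype(np.float32),2,0,1e-4,1e-4).ravel();print(np.degrees(np.arctan2(l[1],l[0])),l)
t=cast(f,full([[163,272],[250,281]]),.1213)[:,:2];d=t[0]-t[1];print('tabdir',np.degrees(np.arctan2(d[1],d[0])))
```

```text
w2 top z 0.15486112893755966
w4 top z 0.16465174560883916
[286 199  32   8 205]
-72.477974 [ 0.30107233 -0.9536013   0.52536356 -0.09129882]
tabdir 104.63312256378977
```

```bash
python3 -c "
from plant import manip
print(manip.job_done(),manip.state()['time'])"
```

```text
the job is handed in; nothing more can be done
the job is handed in; nothing more can be done
```

The knob is turned to the set mark, drawn out and locked, and the job is handed in at about 15 s of robot time.

**What I did:** I gripped the grey regulator's black knob and turned it about 56° clockwise to the mark. I then pulled with about 5 N, which blocked at 3 mm. Feeling clockwise to +8.6° found no notch. Going the other way, the tooth slipped in about 2–3° anticlockwise of the mark. I drew the knob straight out from there, with light and falling force, until it pushed itself outward, then let go.

**Last checks:**
- **Height:** after release the top of the knob stood 9.8 mm higher in the depth image than at the start, against about 9 mm expected. It stayed out with the gripper open and clear.
- **Pointer:** the final picture put it 3–4° anticlockwise of the mark, while the tool angle said 2–3°. My reading of the mark itself varied from about 102° to 106° between methods. All of these leave the notch within the 9° limit, and the next one clockwise would be about 15° off.
- **Surroundings:** the mark tab was in the same place on its ring in the final picture. I did not take a last overall picture of the other things on the mat, but the tool only came low over the regulator.

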